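# Seal the chocolate-drop tin with its nested lids and lift off the outer lid

### The arm

A 6-joint arm with a two-finger parallel gripper is mounted at the origin on the work surface. World frame = base frame: x ahead of the robot, y to its left, z up, the work surface at z = 0. Lengths are in m, angles in rad, forces in N, time in s.
With the tool pointing down it reaches from about 0.375 to 0.9 m from the base axis. Payload 3.1 kg.
Tool frame: the origin (TCP) lies between the finger pads, 19 mm behind the fingertips; this is the grasp point; z points along the fingers, y is the line along which they close (so a half turn about z gives the same grasp; the last joint's range is limited). The gripper opens to 87 mm and grips with 3 to 60 N. Pads are 19 mm wide; open, the fingers measure 117 mm over their backs; the gripper's body (75 mm by 190 mm) begins 51 mm behind the grasp point.
Start: joints at [0.99, 0.527, 1.433, -0, 1.181, -0.178], TCP at [0.245, 0.575, 0.241] pointing down, gripper open.
Joint ranges: [-3.08, 3.08], [-0.75, 2.2], [0.22, 2.44], [-1.43, 4.57], [0, 2.65], [-2.85, 2.85]. Speed limits (rad/s): [2.79, 2.79, 3.14, 3.14, 3.14, 3.14].

### API

Orientations are given as a unit quaternion [x, y, z, w].
In Python, from rig import robot, eyes, readout gives the robot as it stands (robot), with the cameras (eyes) and the readings (readout).
- The arm moves only by the tool nudge_tcp, called after "Emit:" as name(argument=value, ...) on one line, values as JSON. Schema: {"type":"object","properties":{"ticks":{"type":"array","items":{"type":"number"},"minItems":4,"maxItems":80},"jaw":{"type":"number"},"grip_force":{"type":"number"},"only":{"type":"string"},"quiet":{"type":"boolean"},"lines":{"type":"string"}},"required":["ticks"],"additionalProperties":false}. ticks is one flat list of numbers that holds 1 to 20 rows one after another, with no inner brackets; each row has 4 numbers: dx, dy, dz in parts of the range, where 1.0 means 0.25 m, then a turn about the tool's z in parts of the range, where 1.0 means 180 degrees; each row shifts and turns the commanded pose from where the row before left it, along the tool's axes as they then stand; what a row does not reach is not made up. A row lasts 1/12 s, in which the tool goes at most 0.0417 m and 0.125 rad, less where a joint would pass 70% of its speed; a pose out of reach is approached as far as the arm can. jaw is the finger opening in m, set as the call begins (left out keeps the last). The fingers move at their own pace and stop on an object; grip_force is the grip in N (left out, the last holds). Time passes only in rows, so rows that do not move let the fingers close. The tool returns the time, the measured TCP pose, the force, the opening and the grip force at its end. only (a regular expression) keeps the lines of the reply that match it, lines (a string "A,B") keeps lines A to B, and quiet returns only ok. No shift or turn number may pass 1 either way. Input that does not fit is refused with a message, and nothing moves.
- readout.get_obs(): the state, without advancing time (a new reading comes with each control period).
- eyes.camera(name): name is "scene" or "top"; returns a dict with "img" (384x512x3 uint8, red, green, blue), "fx", "fy", "cx", "cy" (pixels), "k1" (the pictures are not rectified: a ray, as slopes to the right and down, at radius r is drawn at 1 + k1 r^2 times it, then the intrinsics apply), "xyz" and "attitude" of the camera in the world. Camera axes: x right, y down, z forward; pixel columns grow to the right and rows downward; lengths in m; the calibration is good to about 2 mm. A picture is of the moment at which its call begins. There is no depth.
- robot.hand_in(): hands the job in; it is judged then, once.
The state is a dict: "time": time; "q": joint angles; "joint_velocities": joint speeds; "joint_torque": joint torques, N m; "position": TCP position; "tool_rot": TCP orientation; "ft_force": force on the tool from outside, world axes, zero at the start; "moment": the same for the moment, N m; "grip_width": finger opening in m; "grip_force": force on a finger pad.
Only numpy, scipy, OpenCV 4.12 (cv2) and the standard library are available. Lean on these libraries where they do the work, as an engineer would, in place of code of your own. Each camera call takes 0.05 s, during which the arm holds its last target. There are 200 camera calls.

### The job

The open round tin has just been refilled with chocolate drops: take its nested lid set off the bench by the wooden handle, set it on that tin and press down until the red inner lid is fully home in the tin's mouth. Then lift the steel outer lid off alone, leaving the inner lid sealed and undisturbed so that I can date-mark it, and finish while still holding the outer lid level in the gripper, at least 6 cm clear above the tin. Leave the tin standing about where it is, and leave everything else on the bench alone.

Things in the scene. Friction and masses are not known exactly. Their poses are not given: they have to be found in the camera images.
- tin: The open tin to be closed: round, sage green enamelled steel, 104 mm outside diameter, 105 mm high, wall 3 mm, loose on the bench, about 0.9 kg, filled to about 60 mm with dark chocolate drops. A white seal ring sits inside its mouth. Origin: centre of its underside; z up.
- tin_mouth (a point): Centre of the open tin's mouth at rim height (105 mm above its underside). The inner lid's plug (4 mm of play all round) goes in freely for about 14 mm, then snaps past the sprung seal in the last 8 mm: a push of about 10 to 15 N (the lids' weight is not enough). The seal then holds the inner lid with over 10 N.
- inner_lid: Red inner lid, 60 g, 37 mm high: a plug 22 mm deep (82 mm wide at the foot, 90 mm at its bead) under a 3 mm flange 106 mm wide, with a 24 mm button on top. Origin: centre of the plug's underside; z up. Starts standing on the bench inside the outer lid, mostly hidden. Fully home, its flange rests on the tin's rim and its origin is 83 mm above the tin's underside.
- outer_lid: Steel outer lid, about 0.2 kg: round cap 116 mm wide, 31 mm high, bar handle on top. Origin: centre of the skirt's lower edge; z up, x along the handle. Nested, it is 12 mm above the inner lid's origin; home on the tin, 95 mm above the tin's underside, skirt 10 mm down round the rim (4 mm play). A clip inside carries the inner lid by its button and lets go at a pull of about 4 N.
- handle (a point): Grip point of the outer lid's beech bar handle, 53 mm above the outer lid's origin. The bar is 66 mm long (lid's x) and 20 mm thick (lid's y, the way to pinch it), from the cap's top 22 mm below this point to 8 mm above it; a TCP here puts fingertips just above the cap. Pressing or lifting straight here works both lids; once the inner lid is sealed, a straight lift takes off the outer one alone.
- closed_tin: Bystander: a cream tin of the same make, already closed with its own steel lid and wooden handle, 116 mm across the lid, 156 mm high, 1.1 kg. Origin: centre of its underside.
- rolling_pin: Bystander: beech rolling pin lying on the bench near its far edge, roughly along y, barrel 260 mm long and 64 mm thick, 476 mm over the handles. Origin: under the middle of the barrel.
- scoop: Bystander: white enamel measuring scoop with a wooden handle, bowl 72 mm wide, 40 mm high, 163 mm long. Origin: under the bowl's centre.
- scraper: Bystander: steel bench scraper with a beech handle lying flat, 100 mm by 152 mm, 22 mm high. Origin: centre of its underside.
- cutter_large: Bystander: round steel pastry cutter ring, 80 mm wide, 35 mm high. Origin: centre of its underside.
- cutter_small: Bystander: smaller pastry cutter ring standing inside the large one, 56 mm wide, 35 mm high. Origin: centre of its underside.
- dough_bowl: Bystander: empty wooden bowl, 180 mm wide, 70 mm high. Origin: centre of its underside.

How it is judged:
By the outcome, as a careful person would: the job done as asked, in the order asked, and still so for the second after the job is handed in, while the arm keeps its last pose, push and grip.
It also fails if it takes over 56 s, if anything falls off the work surface, if the arm or the gripper's body presses on something with over 40 N, if the wrist force passes 120 N, or if a joint passes its speed limit or range.

## Working session

There is one attempt and no reset: what is moved stays moved. The work goes in short steps, Python scripts to look and compute and a tool call to move; the robot and the scene stay as the last step left them, time stands still between calls to the robot, and variables do not carry over. Pictures are saved under pics/ and viewed, at most 10 in all, crops included, and the job is handed in when it is done.

```bash
ls; mkdir -p pics; python3 - <<'E'
from rig import robot, eyes, readout
import cv2
for n in("scene","top"):
    c=eyes.camera(n); cv2.imwrite(f"pics/{n}0.png",c["img"][:,:,::-1]); print({k:v for k,v in c.items() if k!="img"})
print(readout.get_obs())
E
```

```text
pics
rig.py
{'fx': 459.1600509057984, 'fy': 459.1600509057984, 'cx': 255.75898171328924, 'cy': 187.61233029237337, 'k1': -0.011718635805693984, 'xyz': array([1.26175674, 0.73701652, 0.88941103]), 'attitude': array([ 0.33395926,  0.83326374, -0.40864515, -0.16477831])}
{'fx': 368.97699617457147, 'fy': 368.97699617457147, 'cx': 253.96239932028394, 'cy': 203.0340855898236, 'k1': -0.11088685468960097, 'xyz': array([0.44197038, 0.00255682, 1.0709306 ]), 'attitude': array([-0.70068641,  0.70983099, -0.05365327,  0.04795661])}
{'time': 0.1, 'q': array([ 9.89516725e-01,  5.28405856e-01,  1.43378830e+00,  1.46047645e-05,
        1.18141777e+00, -1.78529331e-01]), 'joint_velocities': array([ 0.00068735, -0.00182267, -0.00139822, -0.00130764,  0.00124903,
       -0.00033759]), 'joint_torque': array([ 4.22271305e-04, -4.40985310e+01, -1.77149373e+01,  6.34676311e-02,
        5.33160672e-02, -3.87831608e-05]), 'position': array([0.2445998 , 0.57445697, 0.24034491]), 'tool_rot': array([ 2.00019488e-01,  9.79791399e-01, -9.35145310e-04, -3.80676759e-04]), 'ft_force': array([-0.17270147,  0.12607989, -0.40690949]), 'moment': array([-0.0143455 ,  0.02397148,  0.01183394]), 'grip_force': 0.0, 'grip_width': 0.08707412194910352}
```

View pics/top0.png

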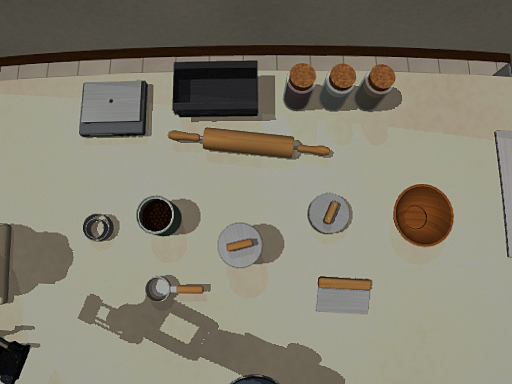

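View pics/scene0.png

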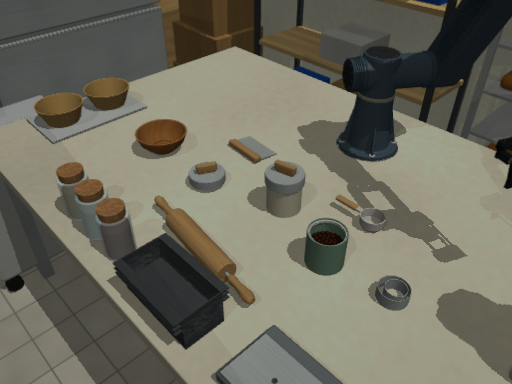

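Top view: open tin at about (158,215), nested lid set at (329,213) with its handle at (332,212), and the closed tin between them at (240,245). The scene view has the lid at (207,177) and the tin at (326,247). I'll zoom in next.

```bash
python3 - <<'E'
import cv2,numpy as np
t=cv2.imread("pics/top0.png");s=cv2.imread("pics/scene0.png")
f=lambda im,u,v:cv2.resize(im[v-30:v+30,u-40:u+40],None,fx=5,fy=5,interpolation=cv2.INTER_CUBIC)
cv2.imwrite("pics/z.png",np.vstack([np.hstack([f(t,330,213),f(t,158,215)]),np.hstack([f(s,207,177),f(s,326,247)])]))
E
```

```text
(no output)
```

View pics/z.png

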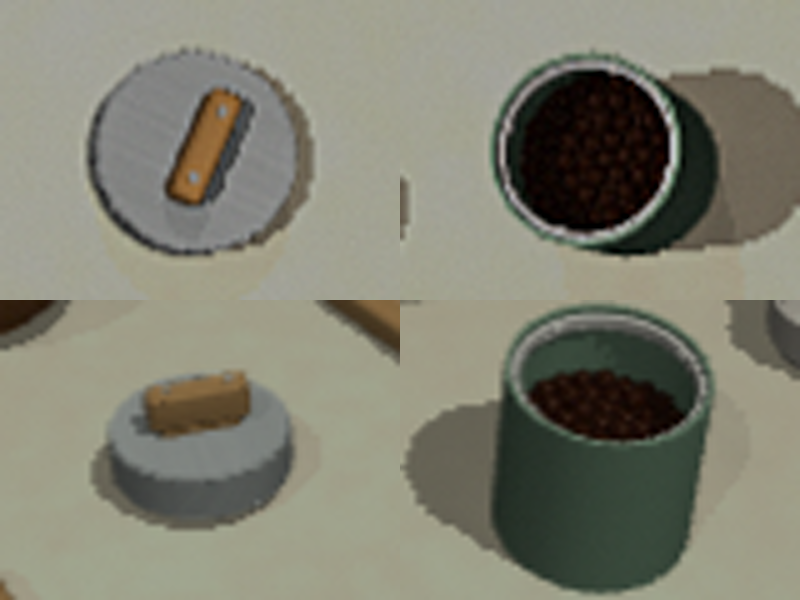

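The zoom shows the lid disc spanning X 93–298, Y 50–247 (top view) with the bar running from (227,91) to (183,200). The tin rim spans X 493–684, Y 52–245 (top view) and X 503–713, Y 305–444 (scene view).

```bash
cat > h.py <<'E'
from rig import robot, eyes, readout
import numpy as np,cv2
from scipy.spatial.transform import Rotation as R
from scipy.optimize import least_squares
def proj(c,P):
    p=R.from_quat(c["attitude"]).inv().apply(np.atleast_2d(P)-c["xyz"]); s=p[:,:2]/p[:,2:]
    s=s*(1+c["k1"]*(s**2).sum(1,keepdims=True)); return s*c["fx"]+[c["cx"],c["cy"]]
a=np.linspace(0,2*np.pi,721)
def ext(c,x,y,z,r):
    q=proj(c,np.c_[x+r*np.cos(a),y+r*np.sin(a),0*a+z]); return np.r_[q[:,0].min(),q[:,0].max(),q[:,1].min(),q[:,1].max()]
def zoom(e,u,v,X0,Y0): e=np.array(e,float); return np.r_[u-40+(e[:2]-X0)/5,v-30+(e[2:]-Y0)/5]-.4
def back(c,uv,z):
    return least_squares(lambda p:(proj(c,[p[0],p[1],z])-uv).ravel(),[.5,0]).x
E
python3 - <<'E'
from h import *
T=eyes.camera("top");S=eyes.camera("scene")
lt=zoom([93,298,50,247],330,213,0,0); tt=zoom([493,684,52,245],158,215,400,0)
ls=zoom([108,293,372,480],207,177,0,300); ts=zoom([503,713,305,444],326,247,400,300)
for n,et,es,z,r in(("lid",lt,ls,.043,.058),("tin",tt,ts,.105,.052)):
    for cs in([(T,et)],[(S,es)],[(T,et),(S,es)]):
        s=least_squares(lambda p:np.concatenate([ext(c,*p,z,r)-e for c,e in cs]),[.5,0]); print(n,s.x.round(4),s.fun.round(2))
g=lambda X,Y:np.array([290+X/5-.4,183+Y/5-.4])
A=back(T,g(227.5,91),.073);B=back(T,g(183.5,200),.073);print("bar",A,B,(A+B)/2,np.linalg.norm(A-B),np.degrees(np.arctan2(*(A-B)[::-1])))
# bar in scene: top-face ends
h=lambda X,Y:np.array([167+X/5-.4,147+(Y-300)/5-.4])
A2=back(S,h(243,378),.073);B2=back(S,h(148,386),.073);print("bar scene",A2,B2,(A2+B2)/2)
C=back(T,np.array([240,245]),.14);print("closed",C)
o=readout.get_obs();print(o["position"],R.from_quat(o["tool_rot"]).as_matrix().round(4))
E
```

```text
lid [ 0.5622 -0.2176] [ 0.17 -0.17 -0.71  0.69]
lid [ 0.5586 -0.2199] [ 0.05 -0.05  0.07 -0.05]
lid [ 0.5611 -0.2178] [ 0.28 -0.05 -0.34  1.07 -0.2  -0.24  0.64  0.59]
tin [0.5553 0.2559] [-0.25  0.24 -0.2   0.19]
tin [0.5529 0.255 ] [-0.03  0.03 -0.48  0.41]
tin [0.5544 0.2556] [-0.16  0.34  0.13  0.53 -0.22 -0.11 -0.09  0.86]
bar [ 0.58987599 -0.23005664] [ 0.53004825 -0.20310904] [ 0.55996212 -0.21658284] 0.06561654186513631 -24.247746701782525
bar scene [ 0.53303155 -0.20654076] [ 0.58151436 -0.24059447] [ 0.55727295 -0.22356762]
closed [0.47069543 0.03062229]
[0.24474591 0.57462036 0.24061909] [[-9.20e-01  3.92e-01 -7.00e-04]
 [ 3.92e-01  9.20e-01 -1.20e-03]
 [ 2.00e-04 -1.30e-03 -1.00e+00]]
```

The rows are not in the units I measure in: shifts go in shares of 0.25 m and turns go in shares of 180 degrees. I convert before sending: -0.028 m is -0.112, 0.02 rad is 0.0064.

Emit:
nudge_tcp(ticks=[-0.112,-0.112,0,0.0064,-0.112,-0.112,0,0,-0.112,-0.112,0,0,-0.112,-0.112,0,0,-0.112,-0.112,0,0,-0.112,-0.112,0,0,-0.112,-0.112,0,0,-0.112,-0.112,0,0,-0.112,-0.112,0,0,-0.112,-0.112,0,0,-0.112,-0.112,0,0,-0.112,-0.112,0,0,-0.112,-0.112,0,0,-0.112,-0.112,0,0,-0.112,-0.112,0,0,-0.112,-0.112,0,0,-0.112,-0.112,0,0,-0.112,-0.112,0,0,-0.112,-0.112,0,0,-0.112,-0.112,0,0], jaw=0.06)

```text
time: 1.87
position: [0.5268, -0.1672, 0.2411]
tool_rot: [0.21, 0.978, 0.0, -0.0]
ft_force: [-0.3, 0.2, 0.4]
grip_width: 0.06
grip_force: 0.0
```

```bash
cat >> h.py <<'E'
def delta(x,y,z,yaw=None):
    o=readout.get_obs();M=R.from_quat(o["tool_rot"]).as_matrix()
    print("t",o["time"],"pos",o["position"].round(4),"F",o["ft_force"].round(2),"w",o["grip_width"],"z",M[:,2].round(4),"yaw_y",np.degrees(np.arctan2(M[1,1],M[0,1])).round(2),"q",o["q"].round(2))
    print("tool delta",(M.T@(np.array([x,y,z])-o["position"])).round(4))
E
python3 -c "
from h import *
delta(.560,-.2185,.066)"
```

```text
t 1.8667 pos [ 0.5268 -0.1672  0.2411] F [-0.35  0.17  0.35] w 0.059954950268091806 z [-2.e-04  3.e-04 -1.e+00] yaw_y 65.74 q [-0.51  0.43  1.62  0.    1.1  -1.66]
tool delta [-0.0514 -0.0332  0.1751]
```

To row units: -0.02 m is -0.08, -0.013 m is -0.052.

Emit:
nudge_tcp(ticks=[-0.08,-0.052,0.08,0,-0.08,-0.052,0.08,0,-0.036,-0.024,0.08,0,0,0,0.04,0,0,0,0,0,0,0,0,0])

```text
time: 2.37
position: [0.5571, -0.2133, 0.1707]
tool_rot: [0.21, 0.978, 0.001, -0.001]
ft_force: [-0.6, 0.2, 0.3]
grip_width: 0.0603
grip_force: 0.0
```

```bash
python3 - <<'E'
from h import *
delta(.560,-.2185,.066)
c=eyes.camera("top");cv2.imwrite("pics/z2.png",cv2.resize(c["img"][173:253,280:380,::-1],None,fx=6,fy=6,interpolation=cv2.INTER_CUBIC))
E
```

```text
t 2.3667 pos [ 0.5571 -0.2133  0.1707] F [-0.61  0.23  0.31] w 0.06027029057419728 z [-0.0024  0.0018 -1.    ] yaw_y 65.8 q [-0.55  0.58  1.57  0.    1.   -1.7 ]
tool delta [-0.0051 -0.0036  0.1047]
```

To row units: 0.02 m is 0.08, -0.002 m is -0.008.

Emit:
nudge_tcp(ticks=[-0.008,-0.008,0.08,0,0,0,0.08,0,0,0,0.04,0,0,0,0,0,0,0,0,0,0,0,0,0])

```text
time: 2.92
position: [0.5599, -0.2172, 0.1227]
tool_rot: [0.21, 0.978, -0.0, 0.001]
ft_force: [-0.5, 0.9, 0.2]
grip_width: 0.0602
grip_force: 0.0
```

```bash
python3 -c "
from h import *
delta(.560,-.2185,.066)"
```

```text
t 2.9167 pos [ 0.5599 -0.2172  0.1227] F [-0.55  0.94  0.23] w 0.060170826850969264 z [ 0.002  -0.0012 -1.    ] yaw_y 65.81 q [-0.56  0.65  1.6   0.    0.89 -1.7 ]
tool delta [-0.0005 -0.0012  0.0567]
```

Well aligned, so I'll descend and grip.

To row units: 0.015 m is 0.06, 0.01 m is 0.04.

Emit:
nudge_tcp(ticks=[0,-0.004,0.06,0,0,0,0.06,0,0,0,0.06,0,0,0,0.04,0,0,0,0,0,0,0,0,0,0,0,0,0,0,0,0,0])

```text
time: 3.58
position: [0.5595, -0.2185, 0.0674]
tool_rot: [0.21, 0.978, -0.0, 0.001]
ft_force: [-0.9, 0.4, 0.5]
grip_width: 0.0601
grip_force: 0.0
```

```bash
python3 -c "
from h import *
delta(.560,-.2185,.066)"
```

```text
t 3.5833 pos [ 0.5595 -0.2185  0.0674] F [-0.92  0.42  0.48] w 0.06005642070316926 z [ 0.0019 -0.0012 -1.    ] yaw_y 65.78 q [-0.56  0.73  1.62  0.    0.78 -1.71]
tool delta [-0.0004  0.0002  0.0014]
```

Emit:
nudge_tcp(ticks=[0,0,0,0,0,0,0,0,0,0,0,0,0,0,0,0,0,0,0,0,0,0,0,0,0,0,0,0,0,0,0,0,0,0,0,0,0,0,0,0], jaw=0.0, grip_force=40)

```text
time: 4.42
position: [0.5587, -0.2178, 0.0662]
tool_rot: [0.21, 0.978, 0.0, -0.0]
ft_force: [1.1, 0.9, 0.7]
grip_width: 0.0197
grip_force: 39.8
```

```bash
python3 -c "
from h import *
delta(.560,-.2185,.066)"
```

```text
t 4.4167 pos [ 0.5587 -0.2178  0.0662] F [1.14 0.94 0.68] w 0.019688164021255512 z [-1.e-04  3.e-04 -1.e+00] yaw_y 65.77 q [-0.56  0.73  1.62  0.    0.78 -1.71]
tool delta [-0.0014 -0.0001  0.0002]
```

To row units: -0.02 m is -0.08, -0.015 m is -0.06.

Emit:
nudge_tcp(ticks=[0,0,-0.008,0,0,0,-0.016,0,0,0,-0.032,0,0,0,-0.06,0,0,0,-0.08,0,0,0,-0.08,0,0,0,-0.08,0,0,0,-0.08,0,0,0,-0.08,0,0,0,-0.08,0,0,0,-0.08,0,0,0,-0.06,0,0,0,-0.032,0,0,0,-0.016,0,0,0,0,0,0,0,0,0,0,0,0,0])

```text
time: 5.83
position: [0.558, -0.2176, 0.2609]
tool_rot: [0.21, 0.978, 0.0, -0.001]
ft_force: [0.1, 1.0, -2.0]
grip_width: 0.0198
grip_force: 39.8
```

```bash
python3 - <<'E'
from h import *
delta(.554,.2555,.26)
c=eyes.camera("scene");cv2.imwrite("pics/z3.png",cv2.resize(c["img"][90:240,130:330,::-1],None,fx=4,fy=4,interpolation=cv2.INTER_CUBIC))
E
```

```text
t 5.8333 pos [ 0.558  -0.2176  0.2609] F [ 0.08  0.97 -1.96] w 0.019814117162974352 z [-0.0024  0.0014 -1.    ] yaw_y 65.77 q [-0.56  0.47  1.48 -0.    1.2  -1.71]
tool delta [0.1978 0.4298 0.0016]
```

View pics/z3.png

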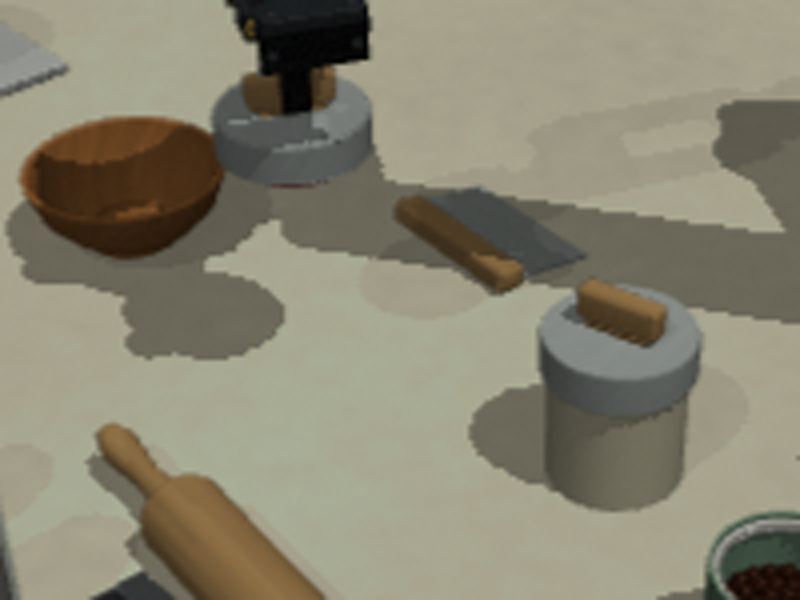

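The red plug shows under the steel skirt at (295,183), so both lids are carried. Next I'll move above the tin.

To row units: 0.025 m is 0.1, 0.0175 m is 0.07.

Emit:
nudge_tcp(ticks=[0.012,0.026,0,0,0.024,0.052,0,0,0.046,0.1,0,0,0.046,0.1,0,0,0.046,0.1,0,0,0.046,0.1,0,0,0.046,0.1,0,0,0.046,0.1,0,0,0.046,0.1,0,0,0.046,0.1,0,0,0.046,0.1,0,0,0.046,0.1,0,0,0.046,0.1,0,0,0.046,0.1,0,0,0.046,0.1,0,0,0.046,0.1,0,0,0.046,0.1,0,0,0.032,0.07,0,0,0.02,0.044,0,0,0.012,0.026,0,0])

```text
time: 7.55
position: [0.5537, 0.257, 0.2619]
tool_rot: [0.209, 0.978, -0.0, -0.001]
ft_force: [-0.2, 0.1, -3.6]
grip_width: 0.0198
grip_force: 39.8
```

Emit:
nudge_tcp(ticks=[0,0,0,0,0,0,0.032,0,0,0,0.032,0,0,0,0.032,0,0,0,0.016,0,0,0,0,0,0,0,0,0,0,0,0,0])

```text
time: 8.22
position: [0.5552, 0.2544, 0.2344]
tool_rot: [0.21, 0.978, 0.0, 0.0]
ft_force: [0.3, -0.1, -2.8]
grip_width: 0.0198
grip_force: 39.8
```

```bash
python3 - <<'E'
from h import *
delta(.554,.2555,.26)
c=eyes.camera("scene");cv2.imwrite("pics/z4s.png",c["img"][:,:,::-1]);d=eyes.camera("top");cv2.imwrite("pics/z4t.png",d["img"][:,:,::-1])
f=lambda i,u,v:cv2.resize(i[v-60:v+60,u-40:u+40,::-1],None,fx=5,fy=5,interpolation=cv2.INTER_CUBIC)
cv2.imwrite("pics/z4.png",np.hstack([f(c["img"],326,220),f(d["img"],155,212)]))
E
```

```text
t 8.2167 pos [0.5552 0.2544 0.2344] F [ 0.34 -0.09 -2.83] w 0.01980890873935707 z [ 4.e-04  1.e-04 -1.e+00] yaw_y 65.74 q [ 0.25  0.52  1.48 -0.    1.15 -0.9 ]
tool delta [ 0.0016  0.0005 -0.0256]
```

View pics/z4.png

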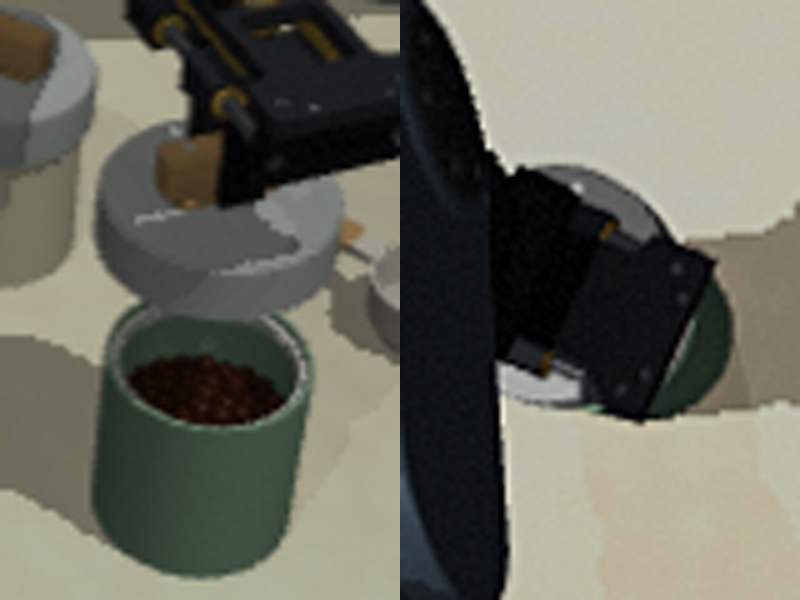

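The scene view shows the lid level above the tin: lid X 96–346, Y 120–318, and tin rim X 104–312 with its front lip at Y 430. I'll fit the lid centre relative to the tin from this view.

```bash
python3 - <<'E'
from h import *
S=eyes.camera("scene");p=readout.get_obs()["position"]
def hull(x,y,z): 
    A=ext(S,x,y,z,.058);B=ext(S,x,y,z+.031,.058);return np.r_[min(A[0],B[0]),max(A[1],B[1]),min(A[2],B[2]),max(A[3],B[3])]
m=np.r_[286+np.array([96,346])/5,160+np.array([120,318])/5]-.4
for zf in(0,1):
  s=least_squares(lambda q:hull(q[0],q[1],q[2] if zf else p[2]-.053)-m,[.55,.25,.18]);print(s.x.round(4),s.fun.round(2))
# tin again: left,right, bottom of rim + tin foot bottom
t=np.r_[286+np.array([104,312])/5,160+np.array([430,577])/5]-.4
s=least_squares(lambda q:np.r_[ext(S,*q,.105,.052)[[0,1,3]],ext(S,*q,0,.052)[3]]-t,[.55,.25]);print(s.x.round(4),s.fun.round(2))
E
```

```text
[0.556  0.2531 0.18  ] [-0.38  0.37 -1.01  0.8 ]
[0.5371 0.2403 0.1629] [ 0.3  -0.29 -0.37  0.35]
[0.5522 0.2544] [-0.22  0.22 -0.04  0.02]
```

To row units: 0.01 m is 0.04, 0.008 m is 0.032.

Emit:
nudge_tcp(ticks=[0.008,0,0.024,0,0,0,0.04,0,0,0,0.04,0,0,0,0.04,0,0,0,0.04,0,0,0,0.032,0,0,0,0.016,0,0,0,0,0,0,0,0,0,0,0,0,0])

```text
time: 9.2
position: [0.5535, 0.2556, 0.1767]
tool_rot: [0.21, 0.978, 0.0, 0.001]
ft_force: [-0.5, -0.4, -2.7]
grip_width: 0.0196
grip_force: 39.8
```

```bash
python3 - <<'E'
from h import *
delta(.5531,.2555,.148)
c=eyes.camera("scene");i=c["img"];cv2.imwrite("pics/z5.png",cv2.resize(i[180:300,266:386,::-1],None,fx=5,fy=5,interpolation=cv2.INTER_CUBIC))
E
```

```text
t 9.2 pos [0.5535 0.2556 0.1767] F [-0.53 -0.39 -2.71] w 0.01958910876621519 z [ 1.1e-03  3.0e-04 -1.0e+00] yaw_y 65.78 q [ 0.25  0.58  1.53 -0.    1.02 -0.9 ]
tool delta [ 0.0004 -0.0003  0.0287]
```

View pics/z5.png

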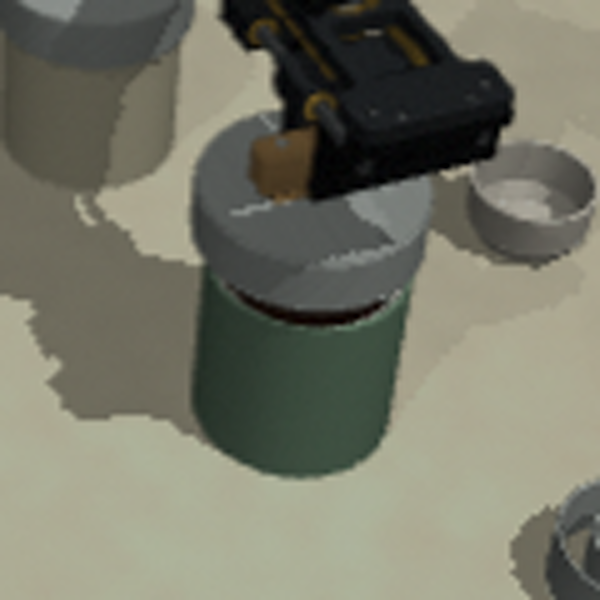

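The lid is just above the mouth: lid X 192–432, Y 112–312, and tin rim X ≈202–411, foot Y ≈478. I'll check the offset before inserting.

```bash
python3 - <<'E'
from h import *
S=eyes.camera("scene");p=readout.get_obs()["position"];z=p[2]-.053
def hull(x,y): 
    A=ext(S,x,y,z,.058);B=ext(S,x,y,z+.031,.058);return np.r_[min(A[0],B[0]),max(A[1],B[1]),min(A[2],B[2]),max(A[3],B[3])]
m=np.r_[266+np.array([192,432])/5,180+np.array([112,312])/5]-.4
s=least_squares(lambda q:hull(*q)-m,[.55,.25]);print(s.x.round(4),s.fun.round(2),p)
def tin(q): return np.r_[ext(S,*q,.105,.052)[:2],ext(S,*q,0,.052)[3]]
t=np.r_[266+np.array([202,411])/5,180+478/5]-.4
s=least_squares(lambda q:tin(q)-t,[.55,.25]);print(s.x.round(4),s.fun.round(2))
E
```

```text
[0.5561 0.255 ] [-0.58  0.56 -0.76  0.58] [0.55355394 0.25561423 0.17692557]
[0.5532 0.2543] [-0.13  0.13 -0.01]
```

To row units: 0.003 m is 0.012, 0.001 m is 0.004.

Emit:
nudge_tcp(ticks=[0.004,0,0.012,0,0,0,0.012,0,0,0,0.012,0,0,0,0.012,0,0,0,0,0,0,0,0,0,0,0,0,0])

```text
time: 9.88
position: [0.5523, 0.2563, 0.1642]
tool_rot: [0.21, 0.978, 0.0, 0.0]
ft_force: [1.0, 1.8, -3.1]
grip_width: 0.02
grip_force: 39.9
```

```bash
python3 -c "
from h import *
delta(.5531,.2555,.148);print(readout.get_obs()['moment'])"
```

```text
t 9.8833 pos [0.5523 0.2563 0.1642] F [ 0.96  1.83 -3.1 ] w 0.019995276038013477 z [ 3.e-04  7.e-04 -1.e+00] yaw_y 65.77 q [ 0.25  0.6   1.55  0.    1.   -0.9 ]
tool delta [-0.0011 -0.0004  0.0161]
[ 0.42776848 -0.16548443  0.05618604]
```

Plug is in the mouth with no vertical resistance. Continuing.

To row units: 0.002 m is 0.008, -0.0005 m is -0.002.

Emit:
nudge_tcp(ticks=[-0.002,0,0.008,0,0,0,0.008,0,0,0,0.008,0,0,0,0.008,0,0,0,0,0,0,0,0,0,0,0,0,0])

```text
time: 10.47
position: [0.5531, 0.2561, 0.1566]
tool_rot: [0.21, 0.978, 0.001, 0.001]
ft_force: [0.2, 4.0, 2.8]
grip_width: 0.0197
grip_force: 39.8
```

```bash
python3 -c "
from h import *
delta(.5531,.2555,.148);print(readout.get_obs()['moment'])"
```

```text
t 10.4667 pos [0.5531 0.2561 0.1566] F [0.18 4.04 2.84] w 0.019650530742106032 z [ 1.3e-03  8.0e-04 -1.0e+00] yaw_y 65.77 q [ 0.25  0.61  1.55  0.    0.98 -0.9 ]
tool delta [-0.0002 -0.0005  0.0086]
[ 0.57002731 -0.02376292 -0.01255904]
```

To row units: 0.002 m is 0.008, 0.001 m is 0.004.

Emit:
nudge_tcp(ticks=[0.0016,0.004,0.004,0,0,0,0.008,0,0,0,0.008,0,0,0,0,0,0,0,0,0,0,0,0,0])

```text
time: 10.97
position: [0.5522, 0.2563, 0.1503]
tool_rot: [0.21, 0.978, -0.001, -0.001]
ft_force: [0.7, 0.0, -3.4]
grip_width: 0.0199
grip_force: 39.8
```

```bash
python3 -c "
from h import *
delta(.5531,.2555,.148);print(readout.get_obs()['moment'])"
```

```text
t 10.9667 pos [0.5522 0.2563 0.1503] F [ 0.71  0.04 -3.44] w 0.019851602380711934 z [-1.5e-03 -8.0e-04 -1.0e+00] yaw_y 65.77 q [ 0.25  0.62  1.55 -0.    0.97 -0.9 ]
tool delta [-0.0011 -0.0004  0.0023]
[ 0.14979149 -0.16623438  0.01326393]
```

It snapped past the seal. Now pressing to the stop.

To row units: 0.001 m is 0.004.

Emit:
nudge_tcp(ticks=[0,0,0.004,0,0,0,0.004,0,0,0,0.004,0,0,0,0,0,0,0,0,0,0,0,0,0])

```text
time: 11.47
position: [0.5523, 0.2567, 0.1491]
tool_rot: [0.21, 0.978, -0.0, -0.0]
ft_force: [-2.5, 0.3, 5.6]
grip_width: 0.0192
grip_force: 39.8
```

```bash
python3 -c "
from h import *
delta(.5531,.2555,.148);print(readout.get_obs()['moment'])"
```

```text
t 11.4667 pos [0.5523 0.2567 0.1491] F [-2.47  0.31  5.59] w 0.019208944106966597 z [-4.e-04 -2.e-04 -1.e+00] yaw_y 65.78 q [ 0.25  0.62  1.56 -0.    0.97 -0.9 ]
tool delta [-0.0012 -0.0008  0.0011]
[ 0.01978926  0.31396501 -0.02308433]
```

To row units: 0.001 m is 0.004.

Emit:
nudge_tcp(ticks=[0,0,0.004,0,0,0,0.004,0,0,0,0.004,0,0,0,0,0,0,0,0,0,0,0,0,0])

```text
time: 11.97
position: [0.5524, 0.2567, 0.1491]
tool_rot: [0.21, 0.978, -0.0, 0.0]
ft_force: [-6.4, -2.4, 19.9]
grip_width: 0.0198
grip_force: 39.9
```

```bash
python3 -c "
from h import *
delta(.5531,.2555,.148);print(readout.get_obs()['moment'])"
```

```text
t 11.9667 pos [0.5524 0.2567 0.1491] F [-6.44 -2.45 19.86] w 0.01978241740966683 z [ 8.e-04 -2.e-04 -1.e+00] yaw_y 65.79 q [ 0.25  0.62  1.56 -0.    0.96 -0.9 ]
tool delta [-0.0012 -0.0008  0.0011]
[-0.25524073  1.06360162 -0.04693275]
```

Hard stop at 0.1491, which matches home (grip is 1.2 mm above the handle point). I'll press a little more, then back off and lift.

To row units: 0.001 m is 0.004.

Emit:
nudge_tcp(ticks=[0,0,0.004,0,0,0,0.004,0,0,0,0,0,0,0,0,0,0,0,0,0])

```text
time: 12.38
position: [0.5524, 0.2567, 0.149]
tool_rot: [0.21, 0.978, 0.0, 0.001]
ft_force: [-8.6, -2.4, 30.8]
grip_width: 0.0194
grip_force: 39.9
```

Emit:
nudge_tcp(ticks=[0,0,-0.008,0,0,0,-0.012,0,0,0,-0.012,0,0,0,0,0,0,0,0,0])

```text
time: 12.8
position: [0.5521, 0.2565, 0.1505]
tool_rot: [0.21, 0.978, -0.001, -0.001]
ft_force: [-0.8, -1.6, -2.1]
grip_width: 0.0197
grip_force: 39.8
```

```bash
python3 -c "
from h import *
delta(.5531,.2555,.148);print(readout.get_obs()['moment'])"
```

```text
t 12.8 pos [0.5521 0.2565 0.1505] F [-0.81 -1.65 -2.15] w 0.01966870106464856 z [-1.9e-03 -7.0e-04 -1.0e+00] yaw_y 65.78 q [ 0.25  0.62  1.55 -0.    0.97 -0.9 ]
tool delta [-0.0013 -0.0005  0.0025]
[-0.07462872  0.1614854   0.04064546]
```

To row units: -0.001 m is -0.004.

Emit:
nudge_tcp(ticks=[0,0,-0.004,0,0,0,-0.004,0,0,0,-0.004,0,0,0,0,0,0,0,0,0,0,0,0,0])

```text
time: 13.3
position: [0.5526, 0.2568, 0.1544]
tool_rot: [0.21, 0.978, -0.0, -0.0]
ft_force: [-0.6, 0.5, -4.0]
grip_width: 0.0195
grip_force: 39.8
```

Emit:
nudge_tcp(ticks=[0,0,-0.008,0,0,0,-0.008,0,0,0,-0.008,0,0,0,-0.008,0,0,0,0,0,0,0,0,0,0,0,0,0])

```text
time: 13.88
position: [0.5528, 0.2568, 0.1624]
tool_rot: [0.21, 0.978, 0.0, 0.0]
ft_force: [0.9, -0.5, -2.7]
grip_width: 0.0197
grip_force: 39.8
```

```bash
python3 -c "
from h import *
delta(.5531,.2555,.148);print(readout.get_obs()['moment'])"
```

```text
t 13.8833 pos [0.5528 0.2568 0.1624] F [ 0.93 -0.49 -2.68] w 0.019724423756080346 z [ 4.e-04  1.e-04 -1.e+00] yaw_y 65.77 q [ 0.25  0.6   1.55 -0.    0.99 -0.9 ]
tool delta [-0.0008 -0.001   0.0144]
[0.03541845 0.00506496 0.0325478 ]
```

To row units: -0.015 m is -0.06, -0.013 m is -0.052.

Emit:
nudge_tcp(ticks=[0,0,-0.016,0,0,0,-0.02,0,0,0,-0.024,0,0,0,-0.028,0,0,0,-0.04,0,0,0,-0.052,0,0,0,-0.06,0,0,0,-0.06,0,0,0,-0.06,0,0,0,-0.06,0,0,0,-0.06,0,0,0,-0.048,0,0,0,-0.032,0,0,0,-0.016,0,0,0,0,0,0,0,0,0,0,0,0,0,0,0,0,0])

```text
time: 15.38
position: [0.5521, 0.2566, 0.3052]
tool_rot: [0.21, 0.978, -0.0, -0.001]
ft_force: [0.3, -0.1, -3.3]
grip_width: 0.0195
grip_force: 39.8
```

```bash
python3 - <<'E'
from h import *
delta(.5531,.2555,.3)
c=eyes.camera("scene");i=c["img"];cv2.imwrite("pics/z6.png",cv2.resize(i[140:290,226:426,::-1],None,fx=4,fy=4,interpolation=cv2.INTER_CUBIC))
E
```

```text
t 15.3833 pos [0.5521 0.2566 0.3052] F [ 0.3  -0.07 -3.31] w 0.019496557425556168 z [-2.1e-03 -5.0e-04 -1.0e+00] yaw_y 65.77 q [ 0.25  0.44  1.4  -0.    1.31 -0.9 ]
tool delta [-0.0013 -0.0006  0.0052]
```

View pics/z6.png

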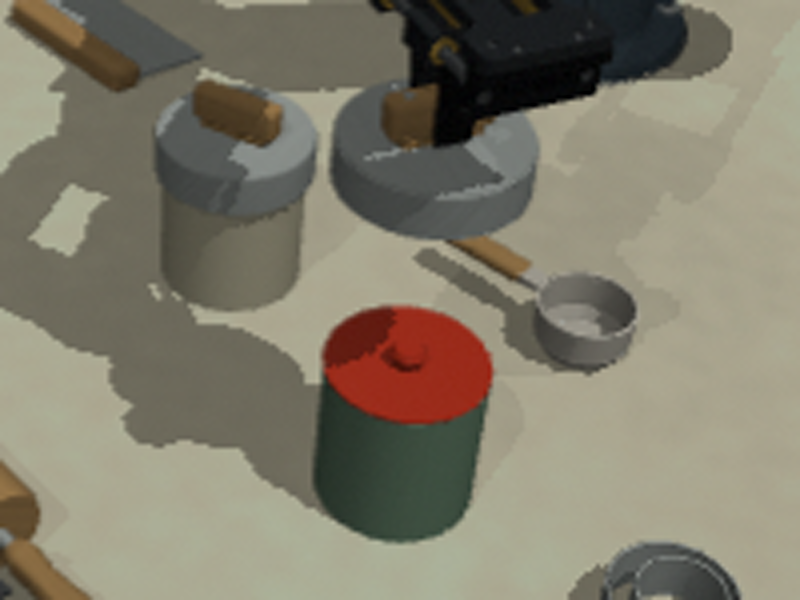

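The red inner lid sits flush and level on the tin (disc X 323–492, Y 308–422). The outer lid hangs level in the gripper at about (435,160), and the bystanders look untouched.

Emit:
nudge_tcp(ticks=[0,0,0,0,0,0,0,0,0,0,0,0,0,0,0,0])

```text
time: 15.77
position: [0.5526, 0.2568, 0.3061]
tool_rot: [0.21, 0.978, -0.0, -0.0]
ft_force: [1.1, 0.2, -1.7]
grip_width: 0.0197
grip_force: 39.8
```

```bash
python3 -c "
from rig import robot, eyes, readout
print(robot.hand_in())"
```

```text
the job is handed in; nothing more can be done
None
```

I handed the job in at about 16 s: the red inner lid is pressed fully home and sealed on the tin, and the gripper holds the steel outer lid level about 13 cm above it; nothing else was touched, and the hand-in gave no verdict.

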